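Start the stirred conductivity reading

ROBOT

A 6-joint arm with a two-finger parallel gripper is mounted at the origin on the work surface. World frame = base frame: x ahead of the robot, y to its left, z up, the work surface at z = 0. Lengths are in m, angles in rad, forces in N, time in s.
With the tool pointing down it reaches from about 0.275 to 1 m from the base axis. Payload 8.4 kg.
Tool frame: the origin (TCP) lies on the centre line of the jaws, within the pads' length; the fingertips stand 17 mm ahead of it and the grasp point (between the pads) lies 2 mm behind it (bot.tcp_to_tips is the z of the fingertips in the tool frame, in m); z points along the fingers, y is the line along which they close (so a half turn about z gives the same grasp; the last joint's range is limited). The gripper opens to 85 mm and grips with 20 to 120 N. Pads are 22 mm wide; open, the fingers measure 114 mm over their backs; the gripper's body (76 mm by 85 mm) begins 54 mm behind the grasp point. The pads swing forward as they close: fully open they stand 13 mm farther back than shut.
Start: joints at [1.268, 0.353, 1.633, -0, 1.155, -0.002], TCP at [0.185, 0.597, 0.248] pointing down, gripper open.
Joint ranges: [-2.63, 2.63], [-0.92, 2.1], [0.06, 2.66], [-1.3, 4.44], [0, 2.69], [-3.02, 3.02]. Speed limits (rad/s): [2.22, 2.22, 2.79, 3.14, 3.14, 3.14].

INTERFACE

Orientations are given as a unit quaternion [x, y, z, w].
In Python, from workcell import bot, hand, kinematics, get_obs, vision, hand_in gives the robot as it stands. The module is installed in compiled form; this text tells all that it offers. Calls block until the motion is done:
- bot.reach(position, orientation): joint-space move of the TCP to a pose.
- bot.servo_line(position, ori=None, velocity=0.15): straight line of the TCP; ori=None keeps the orientation; velocity is the mean speed in m/s.
- bot.goto_joints(angles): joint-space move.
- hand.move_gripper(opening, strength=None): finger opening in m; strength is the grip in N (None keeps the last); returns when the fingers have stopped.
- bot.dwell(seconds).
- kinematics.solve_ik(position, orientation): joint angles nearest the present ones, or None.
- get_obs(): the state.
- vision.read_camera(name): name is "side" or "top" or "wrist"; returns a dict with "frame" (384x512x3 uint8, red, green, blue), "intrinsics" (3x3 intrinsics, pixels), "view" (4x4, takes a point from world to camera coordinates). Camera axes: x right, y down, z forward; pixel columns grow to the right and rows downward; lengths in m; the calibration is good to about 2 mm. A picture is of the moment at which its call begins. There is no depth.
A pose or a line that the arm cannot do raises bot.IKError and nothing moves.
- hand_in(): hands the job in; it is judged then, once.
The state is a dict: "time_s": time; "joint_pos": joint angles; "joint_vel": joint speeds; "joint_efforts": joint torques, N m; "position": TCP position; "orientation": TCP orientation; "wrist_force": force on the tool from outside, world axes, zero at the start; "ft_torque": the same for the moment, N m; "gripper_width": finger opening in m; "grip_force": force on a finger pad.
Only numpy, scipy, OpenCV 4.12 (cv2) and the standard library are available. Lean on these libraries where they do the work, as an engineer would, in place of code of your own. Each camera call takes 0.05 s, during which the arm holds its last target. There are 200 camera calls.

TASK

Start the stirrer that has the conical flask standing on it by pressing its green key down with the closed fingertips and letting it come up, then press the blue key on the conductivity meter in the same way. Press gently, well down for a moment, then withdraw clear of everything. Press no other key, and do not lift, push or knock the glassware or anything else on the bench.

Things in the scene. Friction and masses are not known exactly. Their poses are not given: they have to be found in the camera images.
- stirrer_a: The stirrer that carries the conical flask: magnetic stirrer, fixed, blue case 200 (x) by 140 (y) mm, round steel plate 116 mm across, 60 mm up, 30 mm to +x of the origin; low front deck 40 mm up with a green and a red key 66 mm apart, their tops 64 mm above the bench, 71 mm to -x of the origin. Origin: centre of the underside; its front faces -x in its own frame
- stirrer_b: The stirrer that carries the beaker; same model: magnetic stirrer, fixed, blue case 200 (x) by 140 (y) mm, round steel plate 116 mm across, 60 mm up, 30 mm to +x of the origin; low front deck 40 mm up with a green and a red key 66 mm apart, their tops 64 mm above the bench, 71 mm to -x of the origin. Origin: centre of the underside; its front faces -x in its own frame
- meter: Conductivity meter, fixed: white case 200 (x) by 180 (y) by 63 mm high, a grey raised rear part to 76 mm with a black and red read-out; in front, 65 mm to -x of the origin, a row of three keys (yellow, blue, black) 58 mm apart on the 63 mm high top, their tops 87 mm above the bench. Origin: centre of the underside; its front faces -x in its own frame
- stirrer_a_green_top (a point): Centre of the top face of the green key of stirrer_a, 24 mm above the surface it is mounted on, left (+y) in its row in the instrument's own frame: a round upright key 24 mm across that is pressed straight down; the start key of the stirrer under the flask, to be pressed first. The point goes down with the key
- stirrer_a_green (a joint): Travel of that green key in m: 0 up, grows downward to the stop at 0.008; spring return, about 2.1 N to start it, 4.2 N at 0.0035, 7 N at the hard stop. Counts as pressed beyond 0.0035 for 0.1 s; a push over 30 N, as from running fast into the stop, is too hard
- stirrer_a_red_top (a point): Centre of the top face of the red key of stirrer_a, 24 mm above the surface it is mounted on, right (-y) in its row in the instrument's own frame: a round upright key 24 mm across that is pressed straight down; not to be pressed. The point goes down with the key
- stirrer_a_red (a joint): Travel of that red key in m: 0 up, grows downward to the stop at 0.008; spring return, about 2.1 N to start it, 4.2 N at 0.0035, 7 N at the hard stop. Must stay below 0.0015
- stirrer_b_green_top (a point): Centre of the top face of the green key of stirrer_b, 24 mm above the surface it is mounted on, left (+y) in its row in the instrument's own frame: a round upright key 24 mm across that is pressed straight down; not to be pressed. The point goes down with the key
- stirrer_b_green (a joint): Travel of that green key in m: 0 up, grows downward to the stop at 0.008; spring return, about 2.1 N to start it, 4.2 N at 0.0035, 7 N at the hard stop. Must stay below 0.0015
- stirrer_b_red_top (a point): Centre of the top face of the red key of stirrer_b, 24 mm above the surface it is mounted on, right (-y) in its row in the instrument's own frame: a round upright key 24 mm across that is pressed straight down; not to be pressed. The point goes down with the key
- stirrer_b_red (a joint): Travel of that red key in m: 0 up, grows downward to the stop at 0.008; spring return, about 2.1 N to start it, 4.2 N at 0.0035, 7 N at the hard stop. Must stay below 0.0015
- meter_yellow_top (a point): Centre of the top face of the yellow key of meter, 24 mm above the surface it is mounted on, left (+y) in its row in the instrument's own frame: a round upright key 24 mm across that is pressed straight down; not to be pressed. The point goes down with the key
- meter_yellow (a joint): Travel of that yellow key in m: 0 up, grows downward to the stop at 0.008; spring return, about 2.1 N to start it, 4.2 N at 0.0035, 7 N at the hard stop. Must stay below 0.0015
- meter_blue_top (a point): Centre of the top face of the blue key of meter, 24 mm above the surface it is mounted on, middle in its row in the instrument's own frame: a round upright key 24 mm across that is pressed straight down; the read key, to be pressed second. The point goes down with the key
- meter_blue (a joint): Travel of that blue key in m: 0 up, grows downward to the stop at 0.008; spring return, about 2.1 N to start it, 4.2 N at 0.0035, 7 N at the hard stop. Counts as pressed beyond 0.0035 for 0.1 s; a push over 30 N, as from running fast into the stop, is too hard
- meter_black_top (a point): Centre of the top face of the black key of meter, 24 mm above the surface it is mounted on, right (-y) in its row in the instrument's own frame: a round upright key 24 mm across that is pressed straight down; not to be pressed. The point goes down with the key
- meter_black (a joint): Travel of that black key in m: 0 up, grows downward to the stop at 0.008; spring return, about 2.1 N to start it, 4.2 N at 0.0035, 7 N at the hard stop. Must stay below 0.0015
- flask: Empty conical glass flask closed with an orange stopper, 64 mm across the foot, 120 mm high with the stopper, standing loose on the plate of stirrer_a. Origin: centre of its underside, z up. To be left alone
- beaker: Empty glass beaker, 60 mm across, 80 mm high, standing loose on the plate of stirrer_b. Origin: centre of its underside, z up. To be left alone
- amber_bottle: Amber glass bottle, 60 mm across, 130 mm high, loose, to the left of the instruments. Origin: centre of its underside, z up. To be left alone
- stoppered_bottle: Greenish glass bottle with a stopper, 70 mm across, 128 mm high, loose, to the left of the instruments. Origin: centre of its underside, z up. To be left alone
- dish: White ceramic dish, 70 mm across, 30 mm high, loose, on the robot's side of the instruments. Origin: centre of its underside, z up. To be left alone
- white_jar: White plastic jar with a blue lid, 44 mm across, 55 mm high, loose, on the robot's side of the instruments. Origin: centre of its underside, z up. To be left alone
- carton: Small cardboard carton 100 by 70 by 45 mm, loose, to the right. Origin: centre of its underside, z up. To be left alone

How it is judged:
By the outcome, as a careful person would: the job done as asked, in the order asked, and still so for the second after the job is handed in, with the robot touching nothing.
It also fails if it takes over 45 s, if anything falls off the work surface, if the arm or the gripper's body presses on something with over 40 N, if the wrist force passes 120 N, or if a joint passes its speed limit or range.

## Working session

There is one attempt and no reset: what is moved stays moved. The work goes in short steps, each a Python script; the robot and the scene stay as the last script left them, time stands still between calls to the robot, and variables do not carry over. Pictures are saved under pics/ and viewed, at most 10 in all, crops included, and the job is handed in when it is done.

```bash
mkdir -p pics; python3 - <<'E'
from workcell import vision,get_obs
import cv2,numpy as np
for n in("top","side"):
    d=vision.read_camera(n); cv2.imwrite(f"pics/{n}0.png",d["frame"][:,:,::-1]); np.savez(f"{n}0.npz",**d)
    V=d["view"]; print(n,-V[:3,:3].T@V[:3,3],V[2,:3])
o=get_obs();print(o["time_s"],o["orientation"],o["wrist_force"])
E
```

```text
top [ 0.3959501  -0.00282664  1.21347622] [ 0.10063585  0.0010807  -0.99492274]
side [-0.11224738 -0.88329741  0.91900938] [ 0.46915666  0.63781813 -0.6108028 ]
0.1 [ 1.49813595e-01  9.88714021e-01 -6.79022103e-04 -1.01594958e-04] [-0.49459095 -0.37689137 -0.14482165]
```

View pics/top0.png

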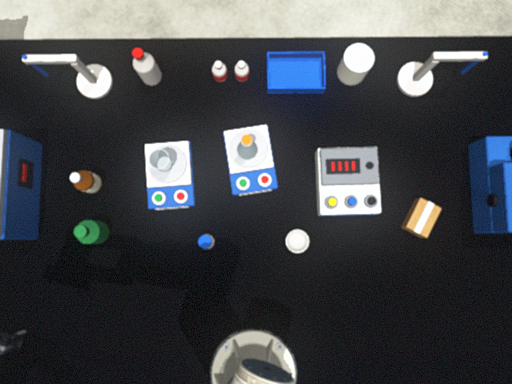

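View pics/side0.png

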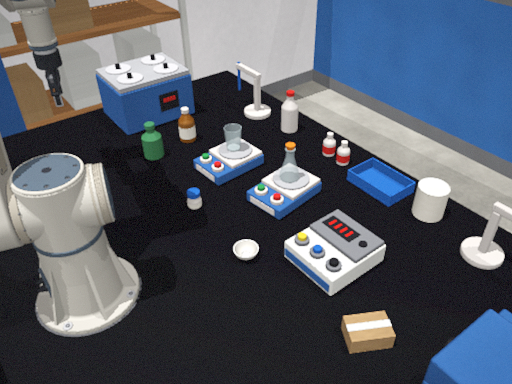

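The stirrer with the flask is the centre one. In the top view its green key is at about (243,183), its red key at (265,180), and the meter's blue key at (351,202). In the side view the green key is at about (261,188), the red at (277,198) and the blue at (317,250). I'll triangulate these next.

```bash
cat > h.py <<'E'
import cv2,numpy as np
RNG=dict(green=((40,90,40),(85,255,255)),blue=((95,120,60),(125,255,255)),red=((0,130,70),(8,255,255)),yellow=((20,110,80),(35,255,255)))
def blob(f,col,near,r):
    "centroid, area, bbox of the largest blob of a colour within r px of near"
    hsv=cv2.cvtColor(f,cv2.COLOR_RGB2HSV); m=cv2.inRange(hsv,*map(np.array,RNG[col]))
    if col=="red": m|=cv2.inRange(hsv,np.array((172,130,70)),np.array((180,255,255)))
    k=np.zeros_like(m); cv2.circle(k,tuple(map(int,near)),r,255,-1); m&=k
    n,_,s,c=cv2.connectedComponentsWithStats(m)
    if n<2: return None
    i=1+np.argmax(s[1:,4]); return c[i],s[i]
def ray(d,uv):
    R,t=d["view"][:3,:3],d["view"][:3,3]
    v=R.T@np.linalg.solve(d["intrinsics"],[*uv,1.]); return -R.T@t,v/np.linalg.norm(v)
def plane(d,uv,z):
    o,v=ray(d,uv); return o+v*(z-o[2])/v[2]
def tri(rays):
    P=[np.eye(3)-np.outer(v,v) for _,v in rays]
    p=np.linalg.solve(sum(P),sum(A@o for A,(o,_) in zip(P,rays)))
    return p,[np.linalg.norm(A@(p-o)) for A,(o,_) in zip(P,rays)]
def proj(d,p):
    c=d["view"]@np.append(p,1); u=d["intrinsics"]@c[:3]; return u[:2]/u[2]
E
python3 - <<'E'
from h import *
np.set_printoptions(precision=4,suppress=True)
T,S=(dict(np.load(f"{n}0.npz")) for n in("top","side"))
for n,c,a,b,z in(("A green","green",(243,183),(261,188),.064),("A red","red",(265,180),(277,198),.064),("blue","blue",(351,202),(317,250),.087),("yellow","yellow",(331,202),(302,238),.087)):
    p,q=blob(T["frame"],c,a,8),blob(S["frame"],c,b,9)
    print(n,p,q,tri([ray(T,p[0]),ray(S,q[0])]),plane(T,p[0],z),plane(S,q[0],z))
E
```

```text
A green (array([242.5, 182.5]), array([240, 180,   6,   6,  32], dtype=int32)) (array([260.4324, 186.7568]), array([258, 184,   6,   7,  37], dtype=int32)) (array([0.5648, 0.0289, 0.0591]), [np.float64(0.0005523441806600311), np.float64(0.000552344180660035)]) [0.5645 0.0285 0.064 ] [0.5604 0.0239 0.064 ]
A red (array([264.3333, 179.2   ]), array([262, 177,   6,   6,  30], dtype=int32)) (array([276.5556, 196.3333]), array([274, 193,   6,   7,  36], dtype=int32)) (array([ 0.575 , -0.0365,  0.0577]), [np.float64(3.7856761426082434e-06), np.float64(3.785676142455943e-06)]) [ 0.574  -0.0363  0.064 ] [ 0.57   -0.0427  0.064 ]
blue (array([351.74, 200.84]), array([348, 197,   8,   8,  50], dtype=int32)) (array([317.0635, 248.6508]), array([313, 245,   9,   8,  63], dtype=int32)) (array([ 0.5058, -0.289 ,  0.0804]), [np.float64(0.0006880823097974951), np.float64(0.0006880823097974993)]) [ 0.5057 -0.2877  0.087 ] [ 0.5002 -0.2934  0.087 ]
yellow (array([331.5, 201.5]), array([328, 198,   8,   8,  52], dtype=int32)) (array([301.7097, 236.2581]), array([298, 232,   9,   9,  62], dtype=int32)) (array([ 0.5046, -0.2304,  0.0801]), [np.float64(0.00022098426865419652), np.float64(0.00022098426865436888)]) [ 0.5042 -0.2292  0.087 ] [ 0.4994 -0.2357  0.087 ]
```

```bash
python3 - <<'E'
from h import *
from workcell import bot,hand,vision,get_obs,kinematics
np.set_printoptions(precision=4,suppress=True)
from scipy.spatial.transform import Rotation as R
o=get_obs(); d=vision.read_camera("wrist"); V=d["view"]
Rt=R.from_quat(o["orientation"]).as_matrix(); c=-V[:3,:3].T@V[:3,3]
print("cam in tool",Rt.T@(c-o["position"]),"axis",Rt.T@V[2,:3],bot.tcp_to_tips)
hand.move_gripper(0.0,20)
p=o["position"]; bot.servo_line([p[0],p[1],.30],velocity=.2)
for q in([0,1,0,0],[1,0,0,0]):
    print(q,kinematics.solve_ik([.545,.029,.28],q),kinematics.solve_ik([.5,-.29,.28],q))
bot.reach([.53,.029,.26],[0,1,0,0])
d=vision.read_camera("wrist"); cv2.imwrite("pics/w1.png",d["frame"][:,:,::-1]); np.savez("w1.npz",**d)
o=get_obs();print(o["time_s"],o["position"],o["gripper_width"],o["wrist_force"],proj(d,[.565,.029,.064]))
E
```

```text
cam in tool [ 0.0764  0.     -0.125 ] axis [-0.2955  0.      0.9553] 0.017
[0, 1, 0, 0] [ 0.0504  0.1995  1.7685 -0.      1.1737 -1.5204] [-0.5282  0.2511  1.7018 -0.      1.1887 -2.099 ]
[1, 0, 0, 0] [ 0.0504  0.1995  1.7685 -0.      1.1737  1.6212] [-0.5282  0.2511  1.7018 -0.      1.1887  1.0426]
3.7417 [0.5301 0.0297 0.26  ] -0.000284599516049131 [-0.824   0.6391 -1.2186] [260.3812 201.1689]
```

View pics/w1.png

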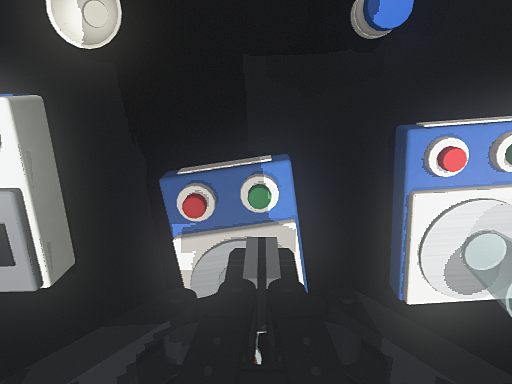

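The wrist view shows the flask stirrer below, with its green key at about (259,197) and its red key at (194,206). The camera sits on the robot side, away from the flask. I'll take more wrist views of this key, then of the meter.

```bash
python3 - <<'E'
from h import *
from workcell import bot,vision,get_obs
np.set_printoptions(precision=4,suppress=True)
def look(name,places,keys):
    obs={k:[] for k in keys}
    for i,p in enumerate(places):
        bot.reach(p,[0,1,0,0]); bot.dwell(.2)
        d=vision.read_camera("wrist"); cv2.imwrite(f"pics/{name}{i}.png",d["frame"][:,:,::-1]); np.savez(f"{name}{i}.npz",**d)
        for k,(c,g,z) in keys.items():
            b=blob(d["frame"],c,proj(d,g),28)
            if b: obs[k].append(ray(d,b[0])); print(k,i,b[0],b[1],plane(d,b[0],z))
    for k in keys: print(k,tri(obs[k]))
look("a",([.51,.06,.26],[.48,-.03,.26],[.44,.03,.25]),dict(green=("green",[.565,.029,.064],.064),red=("red",[.575,-.037,.064],.064)))
look("m",([.45,-.26,.28],[.42,-.33,.28],[.39,-.28,.27]),dict(blue=("blue",[.505,-.288,.087],.087),yellow=("yellow",[.504,-.23,.087],.087)))
print(get_obs()["time_s"])
a=[cv2.resize(cv2.imread(f"pics/{n}.png"),(400,300)) for n in("a0","a2","m0","m2")]
cv2.imwrite("pics/mont.png",np.vstack([np.hstack(a[:2]),np.hstack(a[2:])]))
E
```

```text
green 0 [229.1572 214.4579] [218 203  23  24 439] [0.5594 0.0281 0.064 ]
red 0 [164.6393 224.0174] [154 212  22  24 402] [ 0.5697 -0.0368  0.064 ]
green 1 [315.7351 241.6921] [304 230  24  24 419] [0.559  0.0264 0.064 ]
red 1 [244.2143 244.9286] [243 242   3   6  14] [ 0.5627 -0.0465  0.064 ]
red 2 [198.6328 286.0478] [187 276  22  22 335] [ 0.565  -0.0346  0.064 ]
green (array([0.5619, 0.0275, 0.0577]), [np.float64(4.287758901114687e-05), np.float64(4.287758901108727e-05)])
red (array([ 0.5826, -0.0453,  0.0317]), [np.float64(0.0013570693860537214), np.float64(0.004646915079547106), np.float64(0.00496678527612731)])
blue 0 [233.5208 223.7917] [220 216  21  13  48] [ 0.5079 -0.286   0.087 ]
yellow 0 [288.0114 215.2591] [277 203  23  25 440] [ 0.4988 -0.2322  0.087 ]
blue 1 [299.4599 245.2593] [289 236  22  20 324] [ 0.5014 -0.2901  0.087 ]
yellow 1 [355.9132 244.0643] [346 235  22  20 311] [ 0.4999 -0.2331  0.087 ]
yellow 2 [308.9761 272.2315] [297 260  24  25 419] [ 0.4971 -0.2324  0.087 ]
blue (array([ 0.5166, -0.2875,  0.061 ]), [np.float64(0.002222080701312182), np.float64(0.0022220807013121273)])
yellow (array([ 0.5017, -0.2315,  0.0808]), [np.float64(0.0004894661435485315), np.float64(0.00120002913680479), np.float64(0.00076961433328488)])
8.25
```

View pics/mont.png

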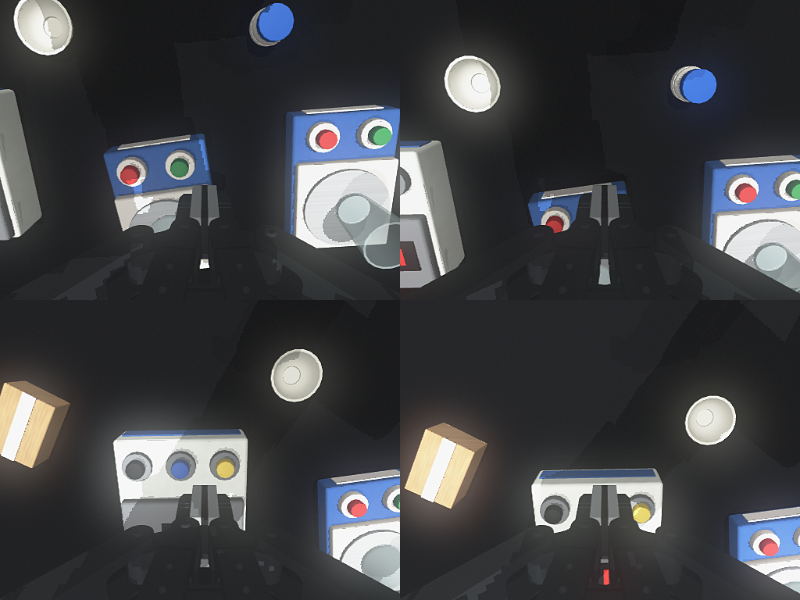

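The montage shows all the keys clear. In the two lower panels the gripper partly hides the blue key, which explains its poor blue fit from the wrist views. The views that see each key whole agree to within about 5 mm. Part of that spread comes from the key's side wall pulling the wrist centroids toward -x. I'll use green (0.564, 0.028) and blue (0.505, -0.289), and press with force feedback.

```bash
cat > press.py <<'E'
from h import *
from workcell import bot,vision,get_obs
Q=[0,1,0,0]
def fz(n=5):
    v=[]
    for _ in range(n): bot.dwell(.02); v.append(get_obs()["wrist_force"][2])
    return np.mean(v)
def press(x,y,ztop,tag):
    t=bot.tcp_to_tips
    bot.reach([x,y,.26],Q); bot.servo_line([x,y,ztop+t+.012],Q,velocity=.12); bot.dwell(.2)
    f0=fz(10); z=ztop+.004; log=[]
    while z>ztop-.0115:
        bot.servo_line([x,y,z+t],Q,velocity=.02); f=fz()-f0; zt=get_obs()["position"][2]-t
        log.append((round((zt-ztop)*1e3,1),round(f,1)))
        if f>5.4: break
        z-=.001
    bot.dwell(.3); print(tag,log,"held",round(fz()-f0,2))
    d=vision.read_camera("side"); cv2.imwrite(f"pics/{tag}.png",d["frame"][:,:,::-1])
    bot.servo_line([x,y,ztop+t+.012],Q,velocity=.04); print("after",round(fz()-f0,2))
    bot.servo_line([x,y,.26],Q,velocity=.15); print(get_obs()["time_s"])
E
python3 -c "
from press import *
press(.564,.028,.064,'pa')
im=cv2.imread('pics/pa.png')[120:240,200:360]; cv2.imwrite('pics/pac.png',cv2.resize(im,None,fx=4,fy=4))"
```

```text
pa [(np.float64(4.0), np.float64(-0.1)), (np.float64(3.0), np.float64(-0.1)), (np.float64(2.0), np.float64(-0.2)), (np.float64(1.0), np.float64(-0.0)), (np.float64(0.1), np.float64(0.8)), (np.float64(-0.9), np.float64(2.2)), (np.float64(-1.9), np.float64(3.3)), (np.float64(-2.9), np.float64(3.8)), (np.float64(-3.9), np.float64(4.7)), (np.float64(-5.0), np.float64(5.1)), (np.float64(-5.9), np.float64(5.3)), (np.float64(-6.8), np.float64(5.9))] held 6.06
after 0.21
18.2
```

View pics/pac.png

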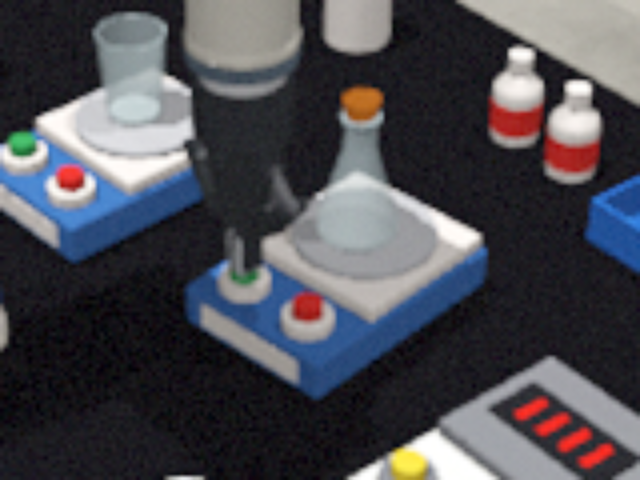

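The side view shows the fingertips on the green key, with the key sunk. The force rose along its spring curve to about 6 N (6.8 mm) and fell back to zero on release. The blue key is next.

```bash
python3 -c "
from press import *
press(.505,-.289,.087,'pb')
bot.reach([.40,-.10,.30],Q); bot.dwell(.3); print(get_obs()['time_s'])
d=vision.read_camera('side')['frame'][:,:,::-1]
a=cv2.imread('pics/pb.png')[190:310,240:400]; b=d[100:310,140:420]
cv2.imwrite('pics/pbc.png',np.hstack([cv2.resize(a,(400,300)),cv2.resize(b,(400,300))]))"
```

```text
pb [(np.float64(4.0), np.float64(-0.1)), (np.float64(3.0), np.float64(-0.1)), (np.float64(2.0), np.float64(0.1)), (np.float64(1.0), np.float64(0.2)), (np.float64(0.1), np.float64(1.9)), (np.float64(-0.9), np.float64(2.3)), (np.float64(-1.9), np.float64(2.9)), (np.float64(-2.9), np.float64(4.1)), (np.float64(-3.9), np.float64(4.3)), (np.float64(-4.9), np.float64(4.9)), (np.float64(-5.9), np.float64(5.5))] held 5.28
after 0.22
27.3333
28.5167
```

View pics/pbc.png

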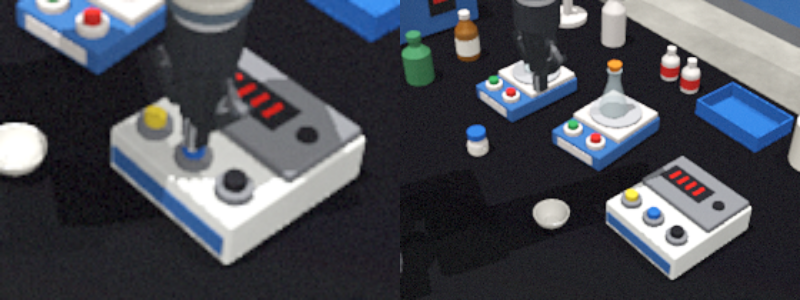

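The left panel shows the blue key pressed by the fingertips. The right panel shows the arm clear, the keys up and everything in view still standing.

```bash
python3 -c "
from workcell import hand_in
print(hand_in())"
```

```text
the job is handed in; nothing more can be done
None
```

I pressed the flask stirrer's green key and then the meter's blue key, each about 6 mm down at about 6 N and released, then withdrew the arm clear and handed the job in at about 28.5 s.

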